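# Turn a leaf of the paint shop's colour sample book

### The job

On the counter stands the colour sample book, a low pine plinth with stiff hinged sample boards; a customer wants to see the next page. Push the top leaf, the one with the red tab, up and over the spine with your fingertips until it lies flat on the other side; do not take it between the fingers, force it or fling it. Leave the blue-tabbed leaf beneath it down, do not disturb the brushes, the tin or the tape, and finish clear of everything.

Things in the scene. Friction and masses are not known exactly. Their poses are not given: they have to be found in the camera images.
- stand: pine plinth of the sample book, fixed to the counter: 210 mm along its x (the spine's direction), 254 mm along y, wooden top 54 mm above the counter. Origin: centre of its underside; z up. Unturned leaves lie on its -y half (the robot's right), turned ones on its +y half, where a fixed pile of boards reaches 66.5 mm high
- spine (a point): middle of the red leaf's hinge axis, on the stand at x = y = 0, 69.5 mm up; its axes are the stand's and the hinge runs along x. The spine is an aluminium rail with end brackets at x = -92 and +92 mm, up to 79 mm above the counter
- red_leaf (a joint): angle of the top leaf, rad: 0 flat on the -y half, pi/2 upright, pi flat on the +y half (its stop). Starts flat or up to 0.25 ajar. White board with colour chips, 5 mm thick, 160 mm along the spine, 10 to 125 mm out from the hinge axis (in its mid-plane), 80 to 140 g. Its friction hinge is stiff: it stays where it is left and takes 1 to 2 N at the tab to move
- red_tab (a point): centre of the top leaf's red tab: 139 mm out from the hinge axis, at x = -55 mm along the spine. Tab 5 mm thick, 50 mm along the spine, from 125 to 151 mm out; its outer 24 mm overhang the plinth, with open air below down to the counter. Axes are the leaf's: x along the spine, -y outward from hinge to tab, z normal to the leaf (up at angle 0)
- green_tab (a point): centre of a fixed green tab of the turned pile, 46 mm along the spine, 4 mm thick, jutting 24 mm past the plinth on the +y side at x = +52 mm
- blue_leaf (a joint): angle of the second leaf, which lies under the red one: same board and stiff hinge, axis at z = 63.5 mm, 0 = flat on the -y half where it must stay. Its blue tab, same size, juts out on the -y side at x = +55 mm
- blue_brush_mid (a point): middle of a paint brush with blue handle, lying on the counter right of the stand, 217 mm long, 50 mm wide, 16 mm high
- wood_brush_mid (a point): middle of a paint brush with pale wooden handle, lying behind the stand (beyond it from the robot), 217 mm long, 60 mm wide, 16 mm high
- tin_mid (a point): centre (half-way up) of a standing paint tin, 85 mm across, 92 mm high, left of the stand
- tape_mid (a point): centre (half-way up) of a yellow tape roll lying flat, 96 mm across, 30 mm high, left of the stand

How it is judged:
By the outcome, as a careful person would: the job done as asked, in the order asked, and still so for the second after the job is handed in, with the robot touching nothing.
It also fails if it takes over 51 s, if anything falls off the work surface, if the arm or the gripper's body presses on something with over 40 N, if the wrist force passes 120 N, or if a joint passes its speed limit or range.

### The arm

A 7-joint arm with a two-finger parallel gripper is mounted at the origin on the work surface. World frame = base frame: x ahead of the robot, y to its left, z up, the work surface at z = 0. Lengths are in m, angles in rad, forces in N, time in s.
With the tool pointing down it reaches from about 0.425 to 0.95 m from the base axis. Payload 16.7 kg.
Tool frame: the origin (TCP) lies at the very end of the fingers, on their centre line; the grasp point (between the pads) lies 19 mm behind it (manip.pinch_z is the distance from the TCP to the grasp point, in m); z points along the fingers, x is the direction in which the jaws open and shut, and the axes are right-handed (so a half turn about z gives the same grasp; the last joint's range is limited). The gripper opens to 94 mm and grips with 3 to 60 N. Pads are 16 mm wide; open, the fingers measure 119 mm over their backs; the gripper's body (75 mm by 177 mm) begins 78 mm behind the grasp point.
Start: joints at [-1.381, 0.426, 0.074, 1.606, -0.034, 1.111, -0.067], TCP at [0.225, 0.636, 0.205] pointing down, gripper open.
Joint ranges: [-2.85, 2.85], [-0.5, 2.14], [-1.23, 1.37], [0.21, 2.46], [-1.02, 4.16], [0.16, 2.05], [-2.73, 2.73]. Speed limits (rad/s): [1.89, 1.89, 2.39, 2.39, 3.01, 3.01, 3.01].

### API

Orientations are given as a unit quaternion [x, y, z, w].
In Python, from cell import manip, imaging, ticket gives the robot as it stands. The module is installed in compiled form; this text tells all that it offers.
- The arm moves only by the shell command python3 -m creep 'ROWS' [OPENING] [FORCE]. ROWS is JSON, a list of rows, each an object with "travel": the shift along the tool's x, y, z in cm, a list of three; "turn": the turn, a rotation vector about the tool's x, y, z in degrees, a list of three. A call has 1 to 10 rows; each row is the pose to reach, as a shift and turn from the pose commanded when the call began, along the tool's axes at that moment; what a row does not reach only later rows make up. A row lasts 1/10 s, in which the tool goes at most 50 mm and 8.59 degrees, less where a joint would pass 70% of its speed; a pose out of reach is approached as far as the arm can. A call with a gripper value outside its range is refused whole. OPENING is the opening, from -1 (shut) to 1 (fully open), set as the call begins (- or left out, the last holds). The fingers move at their own pace and stop on an object; FORCE is the grip in N (left out, the last holds). Time passes only in rows, so rows that repeat a pose let the fingers close. It gives the time, the measured TCP pose, the force and the opening at its end, in the units of the state.
- manip.state(): the state, without advancing time (a new reading comes with each control period).
- imaging.get_image(name): name is "scene" or "top" or "wrist"; returns a dict with "image" (384x512x3 uint8, red, green, blue), "camera_matrix" (3x3 intrinsics, pixels), "k1" (the pictures are not rectified: a ray, as slopes to the right and down, at radius r is drawn at 1 + k1 r^2 times it, then the intrinsics apply), "view" (4x4, takes a point from world to camera coordinates). Camera axes: x right, y down, z forward; pixel columns grow to the right and rows downward; lengths in m; the calibration is good to about 2 mm. A picture is of the moment at which its call begins. There is no depth.
- ticket.hand_in(): hands the job in, once; it reports no verdict.
Trained networks look in the newest picture that a camera, given by its name, has taken for a name from the list of things; names that differ only in an ending like _2 or _b are one class to them, and where a whole thing is asked for, a point or a joint stands for the part that bears it (a point fixed in the world has none). Each returns a list of dicts, best first, with "score" (0 to 1); they miss things now and then, are a little off and sometimes report something else, mostly with a low value. They report only what shows in the picture. A call takes as long as a camera call.
- imaging.recognise(camera, query): "xy" ([column, row] in pixels, amid what is visible of it).
The state is a dict: "t": time; "joints": joint angles; "qd": joint speeds; "effort": joint torques, N m; "eef_pos": TCP position; "ee_rot": TCP orientation; "force": force on the tool from outside, world axes, zero at the start; "ft_torque": the same for the moment, N m; "gripper_width": finger opening in m.
Only numpy, scipy, OpenCV 4.12 (cv2) and the standard library are available. Lean on these libraries where they do the work, as an engineer would, in place of code of your own. Each camera call takes 0.05 s, during which the arm holds its last target. There are 200 camera calls.

## Working session

There is one attempt and no reset: what is moved stays moved. The work goes in short steps, Python scripts to look and compute and a shell command to move; the robot and the scene stay as the last step left them, time stands still between calls to the robot, and variables do not carry over. Pictures are saved under pics/ and viewed, about 8 in all and at most 12, crops included, and the job is handed in when it is done.

```bash
mkdir -p pics
cat > h.py <<'E'
import numpy as np, cv2
from cell import manip, imaging, ticket
def save(cam,name):
    d=imaging.get_image(cam); cv2.imwrite(f'pics/{name}.png',d['image'][:,:,::-1]); return d
def ray(d,xy):
    K=np.array(d['camera_matrix']);V=np.array(d['view']);k=d['k1']
    s=np.array([(xy[0]-K[0,2])/K[0,0],(xy[1]-K[1,2])/K[1,1]]);u=s.copy()
    for _ in range(20):u=s/(1+k*(u@u))
    R=V[:3,:3];return -R.T@V[:3,3], R.T@np.array([u[0],u[1],1])
def onz(d,xy,z):
    o,r=ray(d,xy);return o+r*(z-o[2])/r[2]
def tri(rs):
    A=np.zeros((3,3));b=np.zeros(3)
    for o,r in rs:
        r=r/np.linalg.norm(r);P=np.eye(3)-np.outer(r,r);A+=P;b+=P@o
    p=np.linalg.solve(A,b);return p,[np.linalg.norm((np.eye(3)-np.outer(r,r)/(r@r))@(p-o)) for o,r in rs]
def proj(d,p):
    V=np.array(d['view']);q=V[:3,:3]@np.array(p)+V[:3,3];u=q[:2]/q[2];u=u*(1+d['k1']*(u@u));K=np.array(d['camera_matrix'])
    return np.array([K[0,0]*u[0]+K[0,2],K[1,1]*u[1]+K[1,2]])
E
python3 - <<'E'
from h import *
np.set_printoptions(precision=4,suppress=True)
D={c:save(c,c+'0') for c in('scene','top')}
for c in D:
    V=D[c]['view'];print(c,-np.array(V)[:3,:3].T@np.array(V)[:3,3],D[c]['k1'])
for n in['spine','red_tab','green_tab','blue_leaf','blue_brush_mid','wood_brush_mid','tin_mid','tape_mid','stand']:
    R=[]
    for c in D:
        r=imaging.recognise(c,n)
        print(n,c,[(np.round(x['xy'],1),round(x['score'],2)) for x in r[:2]])
        if r:R.append(ray(D[c],r[0]['xy']))
    if len(R)==2:print('   ',*tri(R))
s=manip.state();print(s)
a=cv2.imread('pics/scene0.png');b=cv2.imread('pics/top0.png')
E
```

```text
scene [ 1.2228 -0.3146  0.5402] -0.12077462913167133
top [0.4262 0.0519 1.0195] 0.02219151269522748
spine scene [(array([217.7, 218.5]), 0.59)]
spine top [(array([287.2, 200.9]), 0.79), (array([383.4, 175.1]), 0.66)]
    [ 0.5961 -0.0415  0.0343] [np.float64(0.0009326282026326886), np.float64(0.0009326282026326358)]
red_tab scene [(array([189.6, 206.9]), 0.77)]
red_tab top [(array([309.4, 202. ]), 0.64)]
    [ 0.5838 -0.0985  0.0786] [np.float64(0.0020084026104759934), np.float64(0.0020084026104759544)]
green_tab scene [(array([216.2, 219.1]), 0.67)]
green_tab top [(array([288.7, 201.7]), 0.65)]
    [ 0.5944 -0.0452  0.0327] [np.float64(0.001526398834122527), np.float64(0.0015263988341225347)]
blue_leaf scene [(array([181.2, 236.3]), 0.96)]
blue_leaf top [(array([334.5, 176.7]), 0.83)]
    [ 0.6571 -0.1589  0.0724] [np.float64(0.009517997889413153), np.float64(0.009517997889413108)]
blue_brush_mid scene [(array([100.7, 298.6]), 0.78), (array([189.9, 206.7]), 0.27)]
blue_brush_mid top [(array([382.1, 173.4]), 0.86)]
    [ 0.6792 -0.3268 -0.0005] [np.float64(0.002999715198368866), np.f
[... 594 characters left out ...]
23478440457438)]
stand scene [(array([217.1, 219.9]), 0.74)]
stand top [(array([284. , 203.5]), 0.66)]
    [ 0.5892 -0.0365  0.0241] [np.float64(0.002485993585281735), np.float64(0.0024859935852818028)]
{'t': 1.0, 'joints': array([-1.3805,  0.4261,  0.0739,  1.606 , -0.0341,  1.1108, -0.0671]), 'qd': array([-0.0011, -0.0011,  0.0014,  0.0015,  0.0004,  0.0005, -0.0004]), 'effort': array([ -0.0009, -93.5526,   3.6626, -45.4532,  -0.0489,   0.0133,
         0.    ]), 'eef_pos': array([0.225 , 0.6363, 0.2054]), 'ee_rot': array([ 0.8165,  0.5773, -0.0001,  0.    ]), 'force': array([ 0.2589,  0.8999, -0.8047]), 'ft_torque': array([-0.0221,  0.0183, -0.0657]), 'gripper_width': 0.09389651906418299}
```

View pics/top0.png

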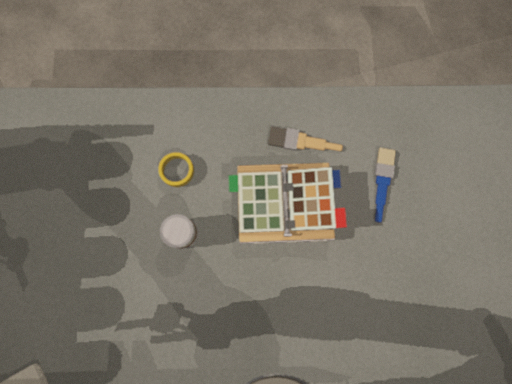

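View pics/scene0.png

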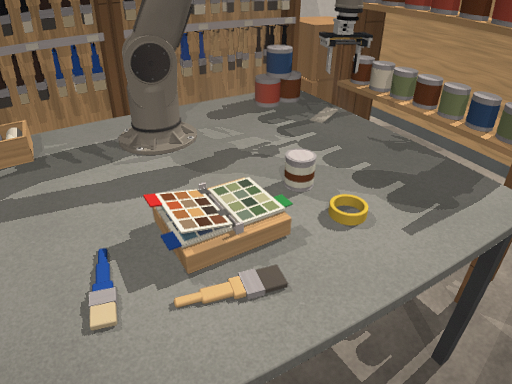

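Run:
```python
from h import *
from scipy.optimize import least_squares
np.set_printoptions(precision=4,suppress=True)
D={c:imaging.get_image(c) for c in('scene','top')}
seed={'scene':dict(red=(153,200),blue=(172,241),green=(284,201)),'top':dict(red=(340,218),blue=(335,179),green=(234,183))}
obs={}
for c in D:
    im=D[c]['image'].astype(int);r,g,b=im[...,0],im[...,1],im[...,2]
    M=dict(red=(r>150)&(g<60)&(b<60),blue=(b>70)&(b>1.6*r)&(b>1.5*g),green=(g>70)&(g>1.7*r)&(g>1.4*b))
    for n,(u,v) in seed[c].items():
        m=np.zeros(r.shape,np.uint8);m[v-14:v+15,u-14:u+15]=M[n][v-14:v+15,u-14:u+15]
        k,l,st,ce=cv2.connectedComponentsWithStats(m);i=1+np.argmax(st[1:,4]);obs[c,n]=ce[i];print(c,n,ce[i],st[i])
for n in('red','blue','green'):print(n,*tri([ray(D[c],obs[c,n]) for c in D]))
def pts(p):
    x,y,w,a,zg=p;c,s=np.cos(w),np.sin(w)
    T=lambda q:np.array([x+c*q[0]-s*q[1],y+s*q[0]+c*q[1],q[2]])
    return dict(red=T((-.055,-.139*np.cos(a),.0695+.139*np.sin(a))),blue=T((.055,-.139,.0635)),green=T((.052,.139,zg)))
def f(p):
    P=pts(p);return np.r_[np.concatenate([proj(D[c],P[n])-o for (c,n),o in obs.items()]),(p[4]-.0645)*500]
r=least_squares(f,[.595,-.04,0,.1,.0645]);print(r.x,r.fun);print(pts(r.x))
for n,zz in(('tin_mid',.046),('tape_mid',.015),('blue_brush_mid',.008),('wood_brush_mid',.008)):
    q=imaging.recognise('top',n);print(n,onz(D['top'],q[0]['xy'],zz))
```

```text
scene red [151.9265 199.7647] [144 194  18  12 136]
scene blue [170.5625 240.4464] [161 232  20  18 224]
scene green [282.6789 199.9725] [274 194  18  13 109]
top red [338.2558 217.5116] [336 209   8  18  43]
top blue [336.0211 178.6947] [333 171   7  17  95]
top green [233.0088 183.2478] [229 176   9  16 113]
red [ 0.54   -0.1686  0.0944] [np.float64(0.0017644607785226398), np.float64(0.001764460778522646)]
blue [ 0.6512 -0.1723  0.0625] [np.float64(0.0018781944757456626), np.float64(0.001878194475745686)]
green [0.6411 0.106  0.0634] [np.float64(0.0005934897632344172), np.float64(0.0005934897632344237)]
[ 0.5929 -0.0331  0.0201  0.1872  0.0641] [-0.0721  0.0731 -0.4454 -0.7962  0.3264 -0.1181  1.5506 -0.0864 -1.0915
 -0.073  -0.543  -0.5265 -0.2082]
{'red': array([ 0.5406, -0.1707,  0.0954]), 'blue': array([ 0.6506, -0.1709,  0.0635]), 'green': array([0.642 , 0.107 , 0.0641])}
tin_mid [0.5112 0.2557 0.046 ]
tape_mid [0.7208 0.2716 0.015 ]
blue_brush_mid [ 0.6705 -0.3204  0.008 ]
wood_brush_mid [ 0.7818 -0.0728  0.008 ]
```

```bash
cat > g.py <<'E'
from h import *
from scipy.spatial.transform import Rotation as Ro
np.set_printoptions(precision=4,suppress=True)
X,Y,W=.5929,-.0331,.0201
def world(q):
    c,s=np.cos(W),np.sin(W);return np.array([X+c*q[0]-s*q[1],Y+s*q[0]+c*q[1],q[2]])
def local(p):
    d=np.array(p)-[X,Y,0];c,s=np.cos(W),np.sin(W);return np.array([c*d[0]+s*d[1],-s*d[0]+c*d[1],d[2]])
def rot(phi):
    return Ro.from_euler('z',W)*Ro.from_euler('x',180,degrees=True)*Ro.from_euler('x',phi,degrees=True)
def rel(q,phi):   # stand-frame target, tilt deg -> travel cm, turn deg
    s=manip.state();R=Ro.from_quat(s['ee_rot'])
    print(q,phi,'travel',np.round(R.inv().apply(world(q)-s['eef_pos'])*100,1),'turn',np.round((R.inv()*rot(phi)).as_rotvec(degrees=True),1))
def arc(a,phi,s=.015,r=.136): # a deg
    A=np.radians(a);f=np.radians(phi);u=np.array([-np.cos(A),np.sin(A)]);t=np.array([np.sin(A),np.cos(A)])
    d=np.array([np.sin(f),-np.cos(f)]);n=np.array([np.cos(f),np.sin(f)])
    if a<90-phi: p=.151*u-.0025*t+s*d-.008*n
    else: p=r*u-(.0025+.008*abs(n@t))*t   # tip centre, end-face half 8mm
    return (-.055,p[0],p[1]+.0695)
def st():
    s=manip.state();R=Ro.from_quat(s['ee_rot']);print('t',s['t'],'loc',local(s['eef_pos']),'z',R.apply([0,0,1]),'x',R.apply([1,0,0]),'F',s['force'],s['gripper_width'])
E
python3 - <<'E'
from g import *
rel(local((.46,.25,.28)),0); rel(local((.53,-.25,.28)),0)
E
```

```text
[-0.1272  0.2857  0.28  ] 0 travel [-28.6  35.   -7.5] turn [ 0.   0.  69.4]
[-0.0672 -0.2156  0.28  ] 0 travel [-73.4  58.3  -7.5] turn [ 0.   0.  69.4]
```

```bash
python3 -m creep '[{"travel":[-28.6,35,-7.5],"turn":[0,0,69.4]},{"travel":[-28.6,35,-7.5],"turn":[0,0,69.4]},{"travel":[-28.6,35,-7.5],"turn":[0,0,69.4]},{"travel":[-28.6,35,-7.5],"turn":[0,0,69.4]},{"travel":[-28.6,35,-7.5],"turn":[0,0,69.4]},{"travel":[-28.6,35,-7.5],"turn":[0,0,69.4]},{"travel":[-28.6,35,-7.5],"turn":[0,0,69.4]},{"travel":[-28.6,35,-7.5],"turn":[0,0,69.4]},{"travel":[-28.6,35,-7.5],"turn":[0,0,69.4]},{"travel":[-28.6,35,-7.5],"turn":[0,0,69.4]}]' -1 20
python3 -c "
from g import *
st();rel((-.055,-.24,.28),0);rel((-.055,-.24,.28),45)"
```

```text
t: 2.3
eef_pos: [0.4626, 0.245, 0.2819]
ee_rot: [1.0, 0.006, 0.001, -0.0]
force: [-0.4, 0.1, 0.4]
gripper_width: 0.0174
t 2.3 loc [-0.1247  0.2806  0.2819] z [ 0.002   0.0008 -1.    ] x [0.9999 0.0123 0.002 ] F [-0.3967  0.1364  0.4087] 0.01737310984626683
(-0.055, -0.24, 0.28) 0 travel [ 7.4 52.   0.2] turn [-0.  -0.1 -0.4]
(-0.055, -0.24, 0.28) 45 travel [ 7.4 52.   0.2] turn [45.  -0.3 -0.4]
```

```bash
python3 -m creep '[{"travel":[7.4,52,0],"turn":[0,0,0]},{"travel":[7.4,52,0],"turn":[0,0,0]},{"travel":[7.4,52,0],"turn":[0,0,0]},{"travel":[7.4,52,0],"turn":[0,0,0]},{"travel":[7.4,52,0],"turn":[45,0,-0.4]},{"travel":[7.4,52,0],"turn":[45,0,-0.4]},{"travel":[7.4,52,0],"turn":[45,0,-0.4]},{"travel":[7.4,52,0],"turn":[45,0,-0.4]},{"travel":[7.4,52,0],"turn":[45,0,-0.4]},{"travel":[7.4,52,0],"turn":[45,0,-0.4]}]'
python3 -c "
from g import *
st();rel((-.055,-.24,.28),45);rel((-.055,-.20,.055),45);print(manip.state()['joints'])"
```

```text
t: 3.3
eef_pos: [0.5213, -0.1383, 0.279]
ee_rot: [0.957, 0.011, -0.015, -0.289]
force: [1.2, 2.1, 1.2]
gripper_width: 0.0005
t 3.3 loc [-0.0737 -0.1037  0.279 ] z [-0.0359  0.5528 -0.8325] x [ 0.9993  0.0298 -0.0232] F [1.1777 2.1446 1.19  ] 0.0005386448866908763
(-0.055, -0.24, 0.28) 45 travel [ 1.7 11.3 -7.7] turn [11.4  1.4 -0.4]
(-0.055, -0.2, 0.055) 45 travel [ 2.3 20.4 13.3] turn [11.4  1.4 -0.4]
[-0.1232  0.4416  0.8006  1.7231 -0.7229  1.586   0.8879]
```

```bash
python3 -m creep '[{"travel":[1.7,11.3,-7.7],"turn":[11.4,1.4,-0.4]},{"travel":[1.7,11.3,-7.7],"turn":[11.4,1.4,-0.4]},{"travel":[1.7,11.3,-7.7],"turn":[11.4,1.4,-0.4]},{"travel":[1.7,11.3,-7.7],"turn":[11.4,1.4,-0.4]},{"travel":[1.7,11.3,-7.7],"turn":[11.4,1.4,-0.4]},{"travel":[1.7,11.3,-7.7],"turn":[11.4,1.4,-0.4]}]'
python3 -c "
from g import *
st();rel((-.055,-.21,.05),45);print(manip.state()['joints'])
save('wrist','w1');save('scene','s1')"
```

```text
t: 3.9
eef_pos: [0.5418, -0.2726, 0.2804]
ee_rot: [0.925, 0.009, -0.005, -0.381]
force: [-0.3, 0.8, 0.5]
gripper_width: 0.0004
t 3.9 loc [-0.0559 -0.2384  0.2804] z [-0.0153  0.7044 -0.7096] x [ 0.9998  0.0196 -0.0021] F [-0.3464  0.8064  0.5035] 0.0004264737578625797
(-0.055, -0.21, 0.05) 45 travel [ 0.1 14.2 18.4] turn [ 0.2  0.1 -0.1]
[ 0.2429  0.7003  0.7346  1.4368 -0.8529  1.8832  1.0726]
```

View pics/w1.png

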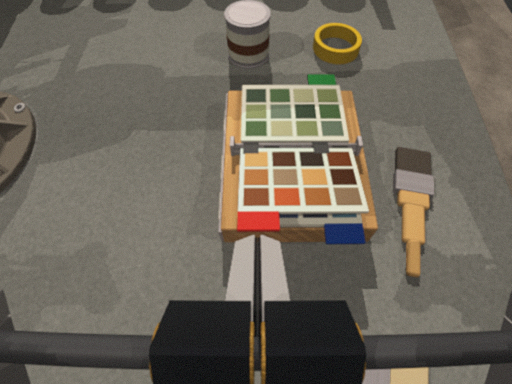

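Run:
```python
from g import *
from scipy.optimize import least_squares
D={c:imaging.get_image(c) for c in('scene','top','wrist')}
seed={'scene':dict(red=(153,200),blue=(172,241),green=(284,201)),'top':dict(red=(340,218),blue=(335,179),green=(234,183)),'wrist':dict(red=(259,221),blue=(344,233),green=(321,78))}
obs={}
for c in D:
    hsv=cv2.cvtColor(D[c]['image'],cv2.COLOR_RGB2HSV).astype(int);h,s,v_=hsv[...,0],hsv[...,1],hsv[...,2]
    M=dict(red=((h<5)|(h>174))&(s>170)&(v_>110),blue=(abs(h-112)<14)&(s>110)&(v_>50),green=(abs(h-68)<14)&(s>110)&(v_>50))
    w=26 if c=='wrist' else 14
    for n,(u,v) in seed[c].items():
        m=np.zeros(h.shape,np.uint8);m[v-w:v+w+1,u-w:u+w+1]=M[n][v-w:v+w+1,u-w:u+w+1]
        k,l,st_,ce=cv2.connectedComponentsWithStats(m);i=1+np.argmax(st_[1:,4]);obs[c,n]=ce[i];print(c,n,ce[i],st_[i])
def pts(p):
    x,y,w,a,zg=p;c,s=np.cos(w),np.sin(w)
    T=lambda q:np.array([x+c*q[0]-s*q[1],y+s*q[0]+c*q[1],q[2]])
    return dict(red=T((-.055,-.139*np.cos(a),.0695+.139*np.sin(a))),blue=T((.055,-.139,.0635)),green=T((.052,.139,zg)))
def f(p):
    P=pts(p);return np.r_[np.concatenate([proj(D[c],P[n])-o for (c,n),o in obs.items()]),(p[4]-.0645)*500]
r=least_squares(f,[.595,-.04,0,.1,.0645],loss='soft_l1');print(r.x);print(f(r.x)[:-1].reshape(3,-1))
```

```text
scene red [152.027  200.0203] [144 194  18  13 148]
scene blue [170.6844 240.52  ] [161 232  21  18 225]
scene green [282.7545 200.0091] [274 194  18  13 110]
top red [340.369  217.3333] [336 208  10  20 168]
top blue [336.1443 178.701 ] [333 171   7  17  97]
top green [232.9252 182.8972] [229 176   8  15 107]
wrist red [257.8048 222.0963] [237 213  43  20 789]
wrist blue [343.5874 234.5808] [324 225  41  20 761]
wrist green [320.9458  80.0083] [308  76  27   9 240]
[ 0.5919 -0.0325  0.0236  0.1984  0.0642]
[[-0.0264 -0.9517 -0.2786 -1.1105  0.1786 -0.5773]
 [-0.6791  0.1915 -1.4885  0.0807 -0.7348  0.3246]
 [ 0.188   0.6199  0.3827  0.5809  0.367   0.2983]]
```

```bash
sed -i 's/^X,Y,W=.*/X,Y,W=.5919,-.0325,.0236/' g.py; python3 -c "
from g import *
rel((-.055,-.205,.05),45);rel((-.055,-.142,.05),45)"
```

```text
(-0.055, -0.205, 0.05) 45 travel [ 0.1 13.9 18.8] turn [ 0.2 -0.1 -0.2]
(-0.055, -0.142, 0.05) 45 travel [ 0.1  9.4 23.2] turn [ 0.2 -0.1 -0.2]
```

```bash
python3 -m creep '[{"travel":[0.1,13.9,18.8],"turn":[0,0,0]},{"travel":[0.1,13.9,18.8],"turn":[0,0,0]},{"travel":[0.1,13.9,18.8],"turn":[0,0,0]},{"travel":[0.1,13.9,18.8],"turn":[0,0,0]},{"travel":[0.1,13.9,18.8],"turn":[0,0,0]},{"travel":[0.1,13.9,18.8],"turn":[0,0,0]},{"travel":[0.1,13.9,18.8],"turn":[0,0,0]},{"travel":[0.1,13.9,18.8],"turn":[0,0,0]}]'
python3 -c "
from g import *
st();rel((-.055,-.142,.05),45)
for a in (15,25,35,45,55):rel(arc(a,45),45)
save('wrist','w2')"
```

```text
t: 4.95
eef_pos: [0.5422, -0.2408, 0.0514]
ee_rot: [0.925, 0.009, -0.003, -0.38]
force: [0.8, 1.0, -0.1]
gripper_width: 0.0003
t 4.95 loc [-0.0546 -0.2071  0.0514] z [-0.013   0.7029 -0.7112] x [0.9998 0.0187 0.0001] F [ 0.7572  0.9558 -0.1287] 0.0002887646834988212
(-0.055, -0.142, 0.05) 45 travel [-0.1 -4.5  4.7] turn [ 0.3 -0.2 -0.2]
(-0.055, np.float64(-0.1415520999140998), np.float64(0.08990340527746737)) 45 travel [-0.1 -7.4  1.9] turn [ 0.3 -0.2 -0.2]
(-0.055, np.float64(-0.13295927402858007), np.float64(0.1147861320879634)) 45 travel [-0.1 -9.7  0.7] turn [ 0.3 -0.2 -0.2]
(-0.055, np.float64(-0.12017615231020953), np.float64(0.1377987058109949)) 45 travel [ -0.1 -12.3  -0. ] turn [ 0.3 -0.2 -0.2]
(-0.055, np.float64(-0.10359114344382923), np.float64(0.15824190103891173)) 45 travel [ -0.1 -14.9  -0.3] turn [ 0.3 -0.2 -0.2]
(-0.055, np.float64(-0.08650793372735754), np.float64(0.1749518367607163)) 45 travel [ -0.1 -17.3  -0.3] turn [ 0.3 -0.2 -0.2]
```

View pics/w2.png

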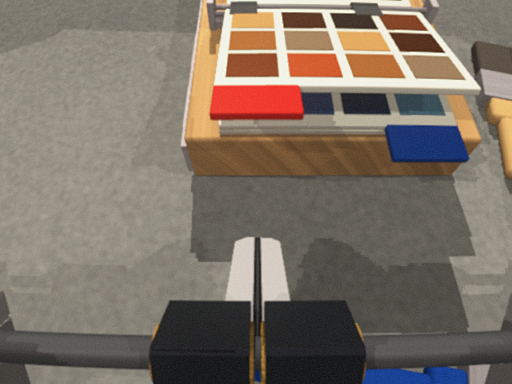

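```bash
python3 -m creep '[{"travel":[-0.1,-1.5,1.6],"turn":[0,0,0]},{"travel":[-0.1,-3,3.1],"turn":[0,0,0]},{"travel":[-0.1,-4.5,4.7],"turn":[0,0,0]},{"travel":[-0.1,-4.5,4.7],"turn":[0,0,0]},{"travel":[-0.1,-4.5,4.7],"turn":[0,0,0]},{"travel":[-0.1,-5.2,4.0],"turn":[0,0,0]},{"travel":[-0.1,-5.9,3.3],"turn":[0,0,0]},{"travel":[-0.1,-6.6,2.6],"turn":[0,0,0]},{"travel":[-0.1,-7.4,1.9],"turn":[0,0,0]},{"travel":[-0.1,-7.4,1.9],"turn":[0,0,0]}]'
python3 -c "
from g import *
st()
for a in (15,25,35,45,55,65,75):rel(arc(a,45),45)
save('wrist','w3')"
```

```text
t: 6.0
eef_pos: [0.5398, -0.1745, 0.0895]
ee_rot: [0.925, 0.008, -0.004, -0.38]
force: [0.3, 0.2, -0.8]
gripper_width: 0.0004
t 6.0 loc [-0.0555 -0.1408  0.0895] z [-0.0132  0.7035 -0.7106] x [ 0.9998  0.0184 -0.0003] F [ 0.2784  0.1995 -0.843 ] 0.0003770979704368382
(-0.055, np.float64(-0.1415520999140998), np.float64(0.08990340527746737)) 45 travel [ 0.   0.  -0.1] turn [ 0.3 -0.2 -0.2]
(-0.055, np.float64(-0.13295927402858007), np.float64(0.1147861320879634)) 45 travel [ 0.  -2.3 -1.2] turn [ 0.3 -0.2 -0.2]
(-0.055, np.float64(-0.12017615231020953), np.float64(0.1377987058109949)) 45 travel [ 0.  -4.9 -2. ] turn [ 0.3 -0.2 -0.2]
(-0.055, np.float64(-0.10359114344382923), np.float64(0.15824190103891173)) 45 travel [ 0.  -7.5 -2.3] turn [ 0.3 -0.2 -0.2]
(-0.055, np.float64(-0.08650793372735754), np.float64(0.1749518367607163)) 45 travel [ 0.  -9.9 -2.3] turn [ 0.3 -0.2 -0.2]
(-0.055, np.float64(-0.06655505898143993), np.float64(0.18852426328689584)) 45 travel [  0.  -12.2  -1.8] turn [ 0.3 -0.2 -0.2]
(-0.055, np.float64(-0.04430633512956796), np.float64(0.1984257138182209)) 45 travel [ -0.  -14.5  -1. ] turn [ 0.3 -0.2 -0.2]
```

View pics/w3.png

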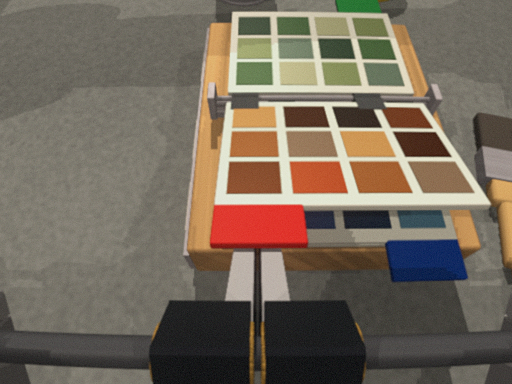

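The fingertips are under the red tab (tab at (260,226) covers them), and the blue leaf is still down at (427,260). I'll lift along the arc.

```bash
python3 -m creep '[{"travel":[0,-1.2,-0.6],"turn":[0,0,0]},{"travel":[0,-2.3,-1.2],"turn":[0,0,0]},{"travel":[0,-3.6,-1.6],"turn":[0,0,0]},{"travel":[0,-4.9,-2.0],"turn":[0,0,0]},{"travel":[0,-6.2,-2.2],"turn":[0,0,0]},{"travel":[0,-7.5,-2.3],"turn":[0,0,0]},{"travel":[0,-8.7,-2.3],"turn":[0,0,0]},{"travel":[0,-9.9,-2.3],"turn":[0,0,0]},{"travel":[0,-9.9,-2.3],"turn":[0,0,0]}]'
python3 -c "
from g import *
st()
for a in range(65,116,10):rel(arc(a,45),45)
save('wrist','w4')"
```

```text
t: 6.95
eef_pos: [0.5388, -0.1186, 0.1752]
ee_rot: [0.925, 0.009, -0.004, -0.381]
force: [-0.1, -0.5, -1.4]
gripper_width: 0.0004
t 6.95 loc [-0.0551 -0.0848  0.1752] z [-0.0146  0.7044 -0.7096] x [ 0.9998  0.02   -0.0006] F [-0.1379 -0.5257 -1.3595] 0.00043514068455147907
(-0.055, np.float64(-0.06655505898143993), np.float64(0.18852426328689584)) 45 travel [ 0.  -2.2  0.3] turn [ 0.2 -0.1 -0.2]
(-0.055, np.float64(-0.04430633512956796), np.float64(0.1984257138182209)) 45 travel [-0.  -4.5  1.2] turn [ 0.2 -0.1 -0.2]
(-0.055, np.float64(-0.020448703060813027), np.float64(0.20423046820426627)) 45 travel [-0.  -6.6  2.5] turn [ 0.2 -0.1 -0.2]
(-0.055, np.float64(0.004239961398301782), np.float64(0.20564854934975635)) 45 travel [-0.  -8.5  4.1] turn [ 0.2 -0.1 -0.2]
(-0.055, np.float64(0.028920872263063897), np.float64(0.2025482361684797)) 45 travel [ -0.  -10.    6.1] turn [ 0.2 -0.1 -0.2]
(-0.055, np.float64(0.052730509975387925), np.float64(0.19497075635895697)) 45 travel [ -0.  -11.2   8.3] turn [ 0.2 -0.1 -0.2]
```

View pics/w4.png

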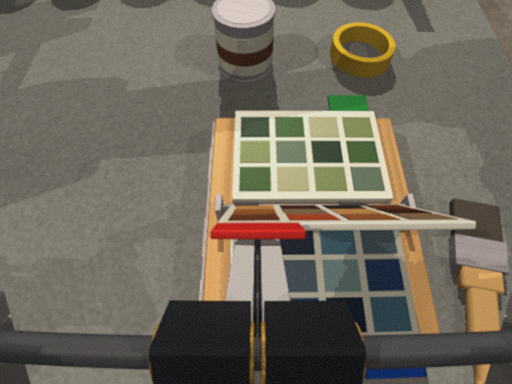

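The red leaf is at about 55° (edge at row 228), the blue leaf is flat beneath it, and the fingers are behind the tab.

```bash
python3 -m creep '[{"travel":[0,-1.1,0.1],"turn":[0,0,0]},{"travel":[0,-2.2,0.3],"turn":[0,0,0]},{"travel":[0,-3.4,0.7],"turn":[0,0,0]},{"travel":[0,-4.5,1.2],"turn":[0,0,0]},{"travel":[0,-5.6,1.8],"turn":[0,0,0]},{"travel":[0,-6.6,2.5],"turn":[0,0,0]},{"travel":[0,-7.6,3.3],"turn":[0,0,0]},{"travel":[0,-8.5,4.1],"turn":[0,0,0]},{"travel":[0,-9.3,5.1],"turn":[0,0,0]},{"travel":[0,-10,6.1],"turn":[0,0,0]}]'
python3 -c "
from g import *
st()
for a in range(105,166,10):rel(arc(a,45),45)
save('wrist','w5')"
```

```text
t: 8.0
eef_pos: [0.5363, -0.0048, 0.2008]
ee_rot: [0.925, 0.008, -0.005, -0.381]
force: [0.3, -1.3, -0.2]
gripper_width: 0.0007
t 8.0 loc [-0.0549  0.029   0.2008] z [-0.0148  0.7042 -0.7099] x [ 0.9998  0.0189 -0.0022] F [ 0.2657 -1.2893 -0.2399] 0.0006809317724163161
(-0.055, np.float64(0.028920872263063897), np.float64(0.2025482361684797)) 45 travel [-0.  -0.1 -0.1] turn [ 0.2 -0.1 -0.3]
(-0.055, np.float64(0.052730509975387925), np.float64(0.19497075635895697)) 45 travel [-0.  -1.3  2.1] turn [ 0.2 -0.1 -0.3]
(-0.055, np.float64(0.0748205611552364), np.float64(0.1831354231375809)) 45 travel [-0.  -2.   4.5] turn [ 0.2 -0.1 -0.3]
(-0.055, np.float64(0.09439875528840408), np.float64(0.16743428919433687)) 45 travel [-0.  -2.3  7. ] turn [ 0.2 -0.1 -0.3]
(-0.055, np.float64(0.10917393290902488), np.float64(0.15069222953224815)) 45 travel [-0.  -2.2  9.2] turn [ 0.2 -0.1 -0.3]
(-0.055, np.float64(0.12104496171501186), np.float64(0.13172165721808232)) 45 travel [-0.  -1.7 11.4] turn [ 0.2 -0.1 -0.3]
(-0.055, np.float64(0.1296835885821469), np.float64(0.11097790800482181)) 45 travel [-0.  -0.8 13.5] turn [ 0.2 -0.1 -0.3]
```

View pics/w5.png

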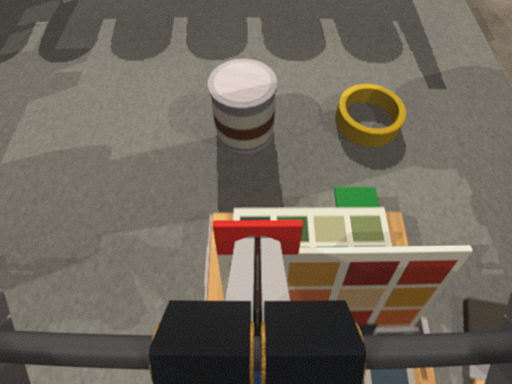

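The leaf is past upright and the fingertips press on the back of the red tab at (258,240). Continuing down the far side.

```bash
python3 -m creep '[{"travel":[0,-0.7,1.0],"turn":[0,0,0]},{"travel":[0,-1.3,2.1],"turn":[0,0,0]},{"travel":[0,-1.7,3.3],"turn":[0,0,0]},{"travel":[0,-2.0,4.5],"turn":[0,0,0]},{"travel":[0,-2.2,5.8],"turn":[0,0,0]},{"travel":[0,-2.3,7.0],"turn":[0,0,0]},{"travel":[0,-2.3,8.1],"turn":[0,0,0]},{"travel":[0,-2.2,9.2],"turn":[0,0,0]},{"travel":[0,-2,10.3],"turn":[0,0,0]},{"travel":[0,-1.7,11.4],"turn":[0,0,0]}]'
python3 -c "
from g import *
st();print(manip.state()['joints'])
for a in (155,160,165,170,175,180):rel(arc(a,45),45)
p=arc(180,45);rel((p[0],p[1],p[2]-.004),45)
save('wrist','w6')"
```

```text
t: 9.05
eef_pos: [0.5343, 0.0872, 0.1313]
ee_rot: [0.925, 0.008, -0.005, -0.381]
force: [0.2, -1.1, -0.1]
gripper_width: 0.0006
t 9.05 loc [-0.0547  0.1211  0.1313] z [-0.015   0.7042 -0.7098] x [ 0.9998  0.0189 -0.0024] F [ 0.1675 -1.1423 -0.0646] 0.0006245774214185551
[-0.0815  0.5011  0.3455  2.0076 -1.0101  1.201   0.9206]
(-0.055, np.float64(0.12104496171501186), np.float64(0.13172165721808232)) 45 travel [-0. -0. -0.] turn [ 0.2 -0.1 -0.3]
(-0.055, np.float64(0.12578679440094856), np.float64(0.12154102113999257)) 45 travel [-0.   0.4  1. ] turn [ 0.2 -0.1 -0.3]
(-0.055, np.float64(0.1296835885821469), np.float64(0.11097790800482181)) 45 travel [-0.   0.8  2. ] turn [ 0.2 -0.1 -0.3]
(-0.055, np.float64(0.13270292994209257), np.float64(0.10009707171694203)) 45 travel [-0.   1.4  3. ] turn [ 0.2 -0.1 -0.3]
(-0.055, np.float64(0.13481640853119847), np.float64(0.08896640062906126)) 45 travel [-0.  2.  4.] turn [ 0.2 -0.1 -0.3]
(-0.055, np.float64(0.136), np.float64(0.0776568542494924)) 45 travel [-0.   2.7  4.9] turn [ 0.2 -0.1 -0.3]
(-0.055, np.float64(0.136), np.float64(0.07365685424949239)) 45 travel [-0.   3.   5.1] turn [ 0.2 -0.1 -0.3]
```

View pics/w6.png

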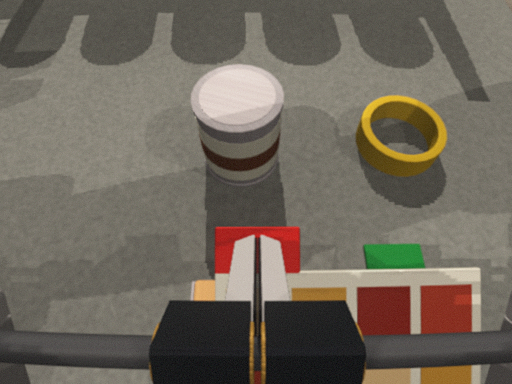

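Joint 5 is close to its limit (-1.01 of -1.02), so I'll bring the tool more upright for the last part.

```bash
python3 -c "
from g import *
for a,f in ((155,38),(158,30),(162,22),(167,20),(172,20),(176,20),(180,20)):rel(arc(a,f,r=.135),f)"
```

```text
(-0.055, np.float64(0.12053445820708766), np.float64(0.13045023394061767)) 38 travel [ 0.   0.1 -0.1] turn [-6.8  0.  -0.3]
(-0.055, np.float64(0.1238162225930103), np.float64(0.12342216216516647)) 30 travel [0.  0.3 0.6] turn [-14.8   0.   -0.3]
(-0.055, np.float64(0.12744763972707154), np.float64(0.11412567432262077)) 22 travel [0.  0.7 1.5] turn [-22.8   0.1  -0.3]
(-0.055, np.float64(0.13075826401181762), np.float64(0.10325428421861696)) 20 travel [0.  1.3 2.5] turn [-24.8   0.1  -0.3]
(-0.055, np.float64(0.13310677080981617), np.float64(0.09241114526974192)) 20 travel [0.  1.9 3.5] turn [-24.8   0.1  -0.3]
(-0.055, np.float64(0.13434293568092437), np.float64(0.08361076141768023)) 20 travel [0.1 2.4 4.2] turn [-24.8   0.1  -0.3]
(-0.055, np.float64(0.135), np.float64(0.07473616114660538)) 20 travel [0.1 3.  4.8] turn [-24.8   0.1  -0.3]
```

```bash
python3 -m creep '[{"travel":[0,0.1,0],"turn":[-6.8,0,0]},{"travel":[0,0.3,0.6],"turn":[-14.8,0,0]},{"travel":[0,0.7,1.5],"turn":[-22.8,0,0]},{"travel":[0,1.0,2.0],"turn":[-24.8,0,0]},{"travel":[0,1.3,2.5],"turn":[-24.8,0,0]},{"travel":[0,1.6,3.0],"turn":[-24.8,0,0]},{"travel":[0,1.9,3.5],"turn":[-24.8,0,0]},{"travel":[0,2.15,3.85],"turn":[-24.8,0,0]},{"travel":[0,2.4,4.2],"turn":[-24.8,0,0]},{"travel":[0,2.4,4.2],"turn":[-24.8,0,0]}]'
python3 -c "
from g import *
st();print(manip.state()['joints'])
for z in (.0757,.0737,.0717):rel((-.055,.135,z),20)"
```

```text
t: 10.1
eef_pos: [0.5339, 0.0982, 0.0845]
ee_rot: [0.985, 0.008, -0.003, -0.173]
force: [-0.6, 0.1, 0.2]
gripper_width: 0.0005
t 10.1 loc [-0.0549  0.1321  0.0845] z [-0.0091  0.3413 -0.9399] x [ 0.9998  0.0175 -0.0034] F [-0.6205  0.089   0.1958] 0.0005027225108390204
[-0.4207  0.4131  0.4317  2.0554 -0.7179  0.8506  0.5187]
(-0.055, 0.135, 0.0757) 20 travel [-0.   0.   0.9] turn [ 0.   0.1 -0.4]
(-0.055, 0.135, 0.0737) 20 travel [-0.   0.1  1.1] turn [ 0.   0.1 -0.4]
(-0.055, 0.135, 0.0717) 20 travel [-0.   0.2  1.3] turn [ 0.   0.1 -0.4]
```

```bash
python3 -m creep '[{"travel":[0,0,0.3],"turn":[0,0,0]},{"travel":[0,0,0.6],"turn":[0,0,0]},{"travel":[0,0,0.9],"turn":[0,0,0]},{"travel":[0,0,0.9],"turn":[0,0,0]}]'
python3 -m creep '[{"travel":[0,0,0.1],"turn":[0,0,0]},{"travel":[0,0.1,0.2],"turn":[0,0,0]},{"travel":[0,0.1,0.2],"turn":[0,0,0]}]'
python3 -m creep '[{"travel":[0,0,0.1],"turn":[0,0,0]},{"travel":[0,0,0.1],"turn":[0,0,0]}]'
python3 -c "
from g import *
st();save('scene','s7')
im=cv2.imread('pics/s7.png')[120:330,90:390];cv2.imwrite('pics/s7c.png',cv2.resize(im,None,fx=2.6,fy=2.6,interpolation=cv2.INTER_CUBIC))"
```

```text
t: 10.5
eef_pos: [0.5339, 0.1022, 0.0765]
ee_rot: [0.985, 0.009, -0.003, -0.173]
force: [1.0, -0.6, 0.2]
gripper_width: 0.0001
t: 10.8
eef_pos: [0.5341, 0.1021, 0.0748]
ee_rot: [0.985, 0.009, -0.003, -0.174]
force: [-0.6, 2.8, 3.3]
gripper_width: 0.0007
t: 11.0
eef_pos: [0.5343, 0.1023, 0.0742]
ee_rot: [0.985, 0.009, -0.003, -0.174]
force: [-3.4, 0.3, 10.9]
gripper_width: 0.0002
t 11.0 loc [-0.0544  0.1361  0.0742] z [-0.0081  0.3422 -0.9396] x [ 0.9998  0.0187 -0.0018] F [-3.4415  0.3189 10.8714] 0.00017294274293183398
```

View pics/s7c.png

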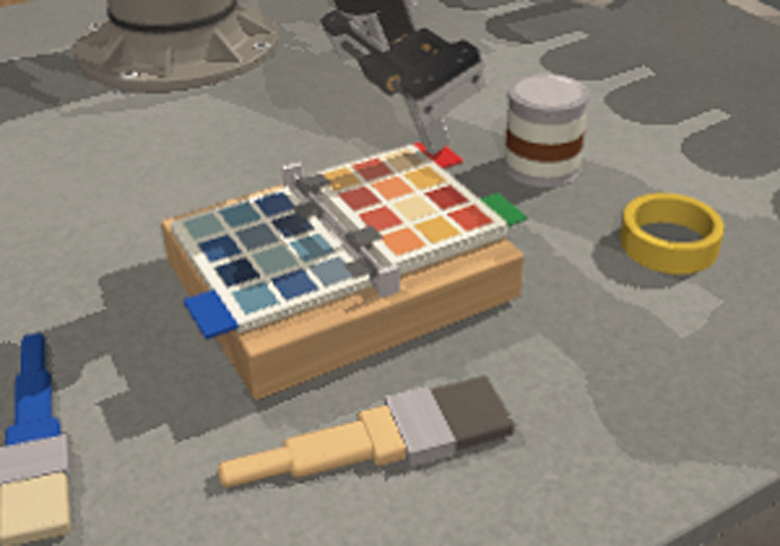

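The leaf lies flat at its stop (force has risen to 11 N upward), the blue leaf is down, and everything else is undisturbed. Retreating upward.

```bash
python3 -m creep '[{"travel":[0,-0.2,-0.6],"turn":[0,0,0]},{"travel":[0,-0.7,-1.9],"turn":[0,0,0]},{"travel":[0,-1.7,-4.7],"turn":[0,0,0]},{"travel":[0,-3.4,-9.4],"turn":[0,0,0]},{"travel":[0,-5.1,-14.1],"turn":[0,0,0]},{"travel":[0,-6.8,-18.8],"turn":[0,0,0]},{"travel":[0,-6.8,-18.8],"turn":[0,0,0]},{"travel":[0,-6.8,-18.8],"turn":[0,0,0]},{"travel":[0,-6.8,-18.8],"turn":[0,0,0]}]'
python3 - <<'E'
from g import *
st()
ds=save('scene','s8');dw=save('wrist','w8');dt=save('top','t8')
def T(a,r):A=np.radians(a);return world((-.055,-r*np.cos(A),.0695+r*np.sin(A)))
for c,d in(('scene',ds),('wrist',dw),('top',dt)):
    print(c,'pred red 180/175/170',[proj(d,T(a,.139)) for a in(180,175,170)],'blue0',proj(d,world((.055,-.139,.0635))))
    for n in('red_tab','blue_leaf'):print(n,[(np.round(x['xy'],1),x['score']) for x in imaging.recognise(c,n)[:2]])
    hsv=cv2.cvtColor(d['image'],cv2.COLOR_RGB2HSV).astype(int);h,s,v=hsv[...,0],hsv[...,1],hsv[...,2]
    for nm,M,p in(('red',((h<5)|(h>174))&(s>170)&(v>100),T(180,.139)),('blue',(abs(h-112)<14)&(s>110)&(v>50),world((.055,-.139,.0635)))):
        u,w=proj(d,p).astype(int);k=26 if c=='wrist' else 12
        m=np.zeros(h.shape,np.uint8);sl=np.s_[max(w-k,0):max(w+k,0),max(u-k,0):max(u+k,0)];m[sl]=M[sl];n,l,q,ce=cv2.connectedComponentsWithStats(m)
        if n>1:i=1+np.argmax(q[1:,4]);print(nm,ce[i],q[i])
for n,zz in(('tin_mid',.046),('tape_mid',.015),('blue_brush_mid',.008),('wood_brush_mid',.008)):
    q=imaging.recognise('top',n);print(n,q and onz(dt,q[0]['xy'],zz))
im=np.hstack([cv2.imread('pics/s8.png')[120:330,90:340],cv2.imread('pics/t8.png')[110:320,150:400]]);cv2.imwrite('pics/c8.png',cv2.resize(im,(800,336),interpolation=cv2.INTER_CUBIC))
E
```

```text
t: 11.95
eef_pos: [0.5339, 0.1017, 0.2731]
ee_rot: [0.985, 0.009, -0.003, -0.173]
force: [0.4, 0.2, -0.5]
gripper_width: 0.0003
t 11.95 loc [-0.0548  0.1355  0.2731] z [-0.0093  0.3412 -0.9399] x [ 0.9998  0.0186 -0.0032] F [ 0.4284  0.1954 -0.4668] 0.0003308729192356341
scene pred red 180/175/170 [array([258.556 , 177.5188]), array([258.4589, 173.4118]), array([258.002 , 169.3831])] blue0 [170.3987 239.4025]
red_tab [(array([244.8, 194.9]), 0.86), (array([192.9, 223.1]), 0.17)]
blue_leaf [(array([193. , 221.3]), 0.66)]
red [258.5    178.3191] [250 173  18  11  94]
blue [170.6228 240.4211] [161 232  21  18 228]
wrist pred red 180/175/170 [array([258.0102, 232.8405]), array([258.0042, 233.7188]), array([258.002 , 235.6126])] blue0 [350.2988 462.2085]
red_tab [(array([328.8, 271.8]), 0.69)]
blue_leaf [(array([363.4, 373.7]), 0.72)]
red [258.5934 230.1372] [237 223  43  23 605]
top pred red 180/175/170 [array([233.0416, 222.5196]), array([232.9835, 221.9894]), array([233.3375, 221.4351])] blue0 [334.6583 178.7917]
red_tab [(array([391.8, 156. ]), 0.71), (array([231.9, 224.1]), 0.51)]
blue_leaf []
red [237.     223.7778] [236 216   3  16  36]
tin_mid [0.5132 0.2512 0.046 ]
tape_mid [0.7221 0.2878 0.015 ]
blue_brush_mid [ 0.7179 -0.35    0.008 ]
wood_brush_mid []
```

View pics/c8.png

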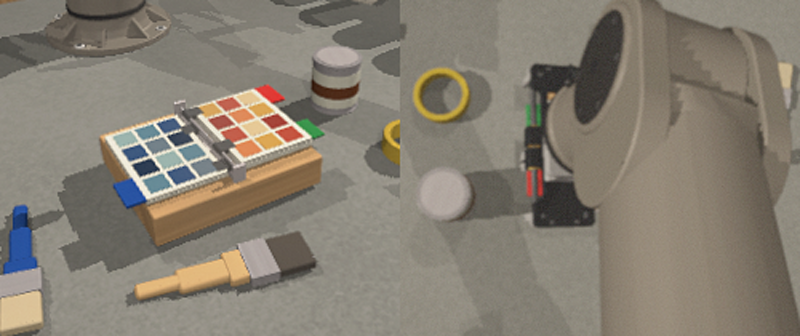

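```bash
python3 -c "
from cell import ticket;print(ticket.hand_in())"
```

```text
the job is handed in; nothing more can be done
None
```

I turned the red-tabbed leaf over the spine and handed the job in at about 12 s. I pushed it with the closed fingertips from under the tab, slowly along the hinge's arc, until it met its stop. The push needed 1–2 N, with about 11 N when it met the stop. I then lifted the gripper about 20 cm clear.

**Last checks:**
- **Red leaf:** its tab is within 1 pixel of the 180° position in the scene camera and within 3 pixels in the wrist camera.
- **Blue leaf:** its tab has not moved from where it started in the scene camera (within 0.1 pixel), so the leaf is still down.
- **Gripper:** the wrist force reads about zero, so it is touching nothing.
- **Brushes, tin and tape:** they look undisturbed in the pictures.

**Checks that failed or disagreed:** the arm blocked much of the final top view. There the network did not find the wooden brush. It also placed the blue brush about 5 cm and the tape 1–2 cm off their earlier positions; both estimates came from that blocked view. For the brushes I relied on the scene picture instead; the tape was partly cropped there, so I went by the scene picture taken just before the retreat. The robot's joint 5 came close to its limit (-1.01 of -1.02) partway, so I made the tool more upright for the last part.

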